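Refill the sloped bottle ledge

TASK

Line up the three loose media bottles with the green one on the narrow sloped ledge, in one close row that reads, from left to right as the robot sees it, red, green, blue, yellow. Each stands flat on the ledge with a side face squarely up against the front lip, and gaps between neighbours are no wider than 15 mm. Keep the bottles upright, set them down gently without dropping them, and leave the green bottle and the other things on the bench where they are.

Things in the scene. Friction and masses are not known exactly. Their poses are not given: they have to be found in the camera images.
- red_bottle: square media bottle, red cap, white with red band. Body 56 x 56 mm, 80 mm high; 30 mm neck to 96 mm; round cap 36 mm in diameter from 96 to 122 mm above the underside; 0.17-0.31 kg. Origin: centre of the underside; z up through the cap, x and y square to its side faces; starts upright on the bench at any yaw
- blue_bottle: square media bottle, blue cap, white with blue band. Body 56 x 56 mm, 80 mm high; 30 mm neck to 96 mm; round cap 36 mm in diameter from 96 to 122 mm above the underside; 0.17-0.31 kg. Origin: centre of the underside; z up through the cap, x and y square to its side faces; starts upright on the bench at any yaw
- yellow_bottle: square media bottle, yellow cap, white with yellow band. Body 56 x 56 mm, 80 mm high; 30 mm neck to 96 mm; round cap 36 mm in diameter from 96 to 122 mm above the underside; 0.17-0.31 kg. Origin: centre of the underside; z up through the cap, x and y square to its side faces; starts upright on the bench at any yaw
- green_bottle: square media bottle, green cap, white with green band. Body 56 x 56 mm, 80 mm high; 30 mm neck to 96 mm; round cap 36 mm in diameter from 96 to 122 mm above the underside; 0.17-0.31 kg. Origin: centre of the underside; z up through the cap, x and y square to its side faces; it already stands on the ledge, its x axis up the slope, y along the ledge to the robot's left
- ledge: sloped aluminium ledge on a fixed riser, 360 mm long, 44 mm deep (a bottle at the lip overhangs the open back by 12 mm), falling 15 degrees towards the robot to a blue front lip 10 mm high, 4 mm thick; ends open. Origin: on the sloped top at the lip's inner face, mid-length, 100 mm above the bench. x up the slope, y along the ledge to the robot's left, z square to the slope
- wash_bottle: bystander: clear round bottle with paper label and black cap, 60 mm in diameter, 165 mm high, standing on the bench; origin at the centre of its underside, z up
- beaker: bystander: white open ceramic beaker, 74 mm in diameter at the rim, 95 mm high, standing on the bench; origin at the centre of its underside, z up
- spool: bystander: filament spool lying flat, black flanges 120 mm in diameter, orange winding, 50 mm high; origin at the centre of its underside, z up

How it is judged:
By the outcome, as a careful person would: the job done as asked, in the order asked, and still so for the second after the job is handed in, with the robot touching nothing.
It also fails if it takes over 72 s, if anything falls off the work surface, if the arm or the gripper's body presses on something with over 40 N, if the wrist force passes 120 N, or if a joint passes its speed limit or range.

ROBOT

A 6-joint arm with a two-finger parallel gripper is mounted at the origin on the work surface. World frame = base frame: x ahead of the robot, y to its left, z up, the work surface at z = 0. Lengths are in m, angles in degrees, forces in N, time in s.
With the tool pointing down it reaches from about 0.35 to 0.775 m from the base axis. Payload 5.5 kg.
Tool frame: the origin (TCP) lies midway between the tips of the shut fingers; the grasp point (between the pads) lies 19 mm behind it; z points along the fingers, y is the line along which they close (so a half turn about z gives the same grasp; the last joint's range is limited). The gripper opens to 85 mm and grips with 20 to 120 N. Pads are 22 mm wide; open, the fingers measure 114 mm over their backs; the gripper's body (76 mm by 85 mm) begins 54 mm behind the grasp point. The pads swing forward as they close: fully open they stand 13 mm farther back than shut.
Start: joints at [69.294, 17.945, 2.641, 74.691, 0, 82.002], TCP at [0.127, 0.561, 0.231] pointing down, gripper open.
Joint ranges: [-158.12, 158.12], [-49.38, 96.58], [-58.88, 72.47], [-126.05, 133.96], [-84.25, 85.87], [-180, 180]. Speed limits (degrees/s): [147.25, 147.25, 180, 180, 180, 180].

INTERFACE

Orientations are given as [roll, pitch, yaw] about the fixed x, y, z axes, in that order (R = Rz(yaw) Ry(pitch) Rx(roll)).
In Python, from cell import env gives the robot as it stands.
- The arm moves only by the tool send_rows, never from a script. Its argument "series" is a list of rows, each a list of 7 numbers: the turn, a rotation vector about the tool's x, y, z in rad, then the shift along the tool's x, y, z in m, then the opening, from 0 (shut) to 1 (fully open). In form: [[rx, ry, rz, tx, ty, tz, fingers], ...]. A call has 1 to 5 rows; each row shifts and turns the commanded pose from where the row before left it, along the tool's axes as they then stand; what a row does not reach is not made up. A row lasts 1/8 s, in which the tool goes at most 62.5 mm and 10.7 degrees, less where a joint would pass 70% of its speed; a pose out of reach is approached as far as the arm can. A call with a gripper value outside its range is refused whole. The fingers move at their own pace and stop on an object; "grip_force" is the grip in N (left out, the last holds). Time passes only in rows, so rows that do not move let the fingers close. It gives the time, the measured TCP pose, the force, the opening and the grip force at its end, in the units of the state.
- env.read_state(): the state, without advancing time (a new reading comes with each control period).
- env.grab_frame(name): name is "scene" or "top" or "wrist"; returns a dict with "img" (480x640x3 uint8, blue, green, red), "fov_y" (degrees; the focal length in pixels is half the picture's height over the tangent of half this angle, whatever the lens; pixels are square), "cx", "cy" (the principal point, pixels), "R" (3x3) and "t" (3): a world point X has camera coordinates R X + t. Camera axes: x right, y down, z forward; pixel columns grow to the right and rows downward; lengths in m; the calibration is good to about 2 mm. A picture is of the moment at which its call begins. There is no depth.
- env.finish_job(): hands the job in; it is judged then, once.
The state is a dict: "time_s": time; "q": joint angles; "joint_vel": joint speeds; "effort": joint torques, N m; "eef_pos": TCP position; "tcp_rot": TCP orientation; "contact_force": force on the tool from outside, world axes, zero at the start; "wrist_torque": the same for the moment, N m; "width": finger opening in m; "grip_force": force on a finger pad.
Only numpy, scipy, OpenCV 4.12 (cv2) and the standard library are available. Lean on these libraries where they do the work, as an engineer would, in place of code of your own. Each camera call takes 0.05 s, during which the arm holds its last target. There are 200 camera calls.

## Working session

There is one attempt and no reset: what is moved stays moved. The work goes in short steps, Python scripts to look and compute and a tool call to move; the robot and the scene stay as the last step left them, time stands still between calls to the robot, and variables do not carry over. Pictures are saved under pics/ and viewed, at most 10 in all, crops included, and the job is handed in when it is done.

Besides the shell and the picture viewer there is one more tool, called after "Call:" as a command line: name --pt "numbers of a row" for each row, then --argument value for the rest. send_rows: Moves the arm, as the interface text tells. Its arguments: {"type":"object","properties":{"series":{"type":"array"},"grip_force":{"type":"number"}},"required":["series"]}

```bash
ls; mkdir -p pics; python3 - <<'E'
from cell import env
import cv2,numpy as np
s=env.read_state();print({k:np.round(v,3).tolist() for k,v in s.items()})
for n in("scene","top"):
    f=env.grab_frame(n);cv2.imwrite(f"pics/{n}0.png",f["img"]);print(n,f["fov_y"],f["cx"],f["cy"],np.round(f["R"],4).tolist(),np.round(f["t"],4).tolist())
E
```

```text
pics
{'time_s': 0.0, 'q': [69.294, 17.991, 2.577, 74.69, -0.002, 82.003], 'joint_vel': [-0.006, 0.074, 0.034, 0.076, 0.067, -0.019], 'effort': [-0.001, -48.063, 29.853, 0.019, -0.0, -0.0], 'eef_pos': [0.126, 0.56, 0.23], 'tcp_rot': [-179.896, -0.013, 167.291], 'contact_force': [-0.417, 0.705, 0.458], 'wrist_torque': [-0.008, -0.04, -0.007], 'grip_force': 0.0, 'width': 0.085}
scene 48.924760195190736 318.6565958399937 240.9352814665714 [[0.8748, 0.4843, 0.0093], [0.338, -0.5965, -0.728], [-0.347, 0.64, -0.6855]] [-0.4787, -0.1426, 1.4187]
top 53.06368008687894 320.0538659445381 233.01841070584615 [[0.0106, -0.9999, -0.0075], [-0.9942, -0.0097, -0.1074], [0.1074, 0.0086, -0.9942]] [-0.0521, 0.5672, 0.9357]
```

View pics/top0.png

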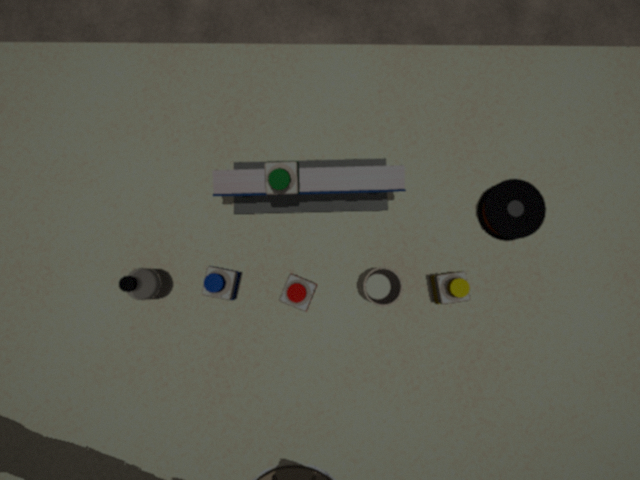

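View pics/scene0.png

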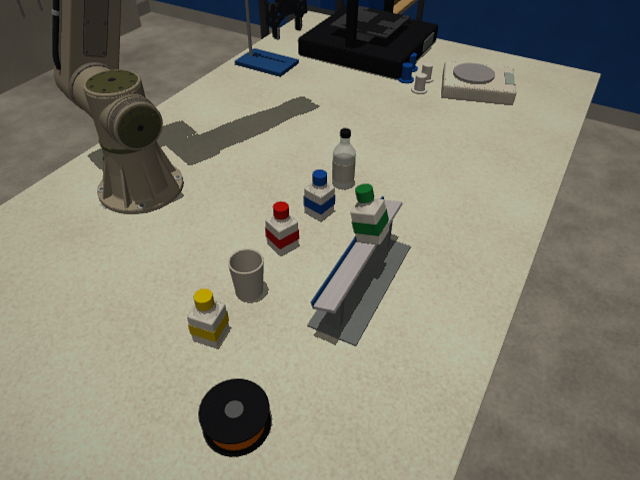

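The top view has +x up and +y to the left. Caps are blue (215,283), red (297,293), yellow (458,287) and green (280,180). The blue lip runs from (213,195) to (405,190). The scene view agrees: the beaker stands between red and yellow, and the wash bottle is to the left of blue.

```bash
cat > h.py <<'E'
from cell import env
import cv2,numpy as np
from scipy.spatial.transform import Rotation as Ro
HUE={'red':[(0,8),(172,180)],'green':[(50,85)],'blue':[(105,125)],'yellow':[(22,34)]}
def mask(img,c,smin=140,vmin=50):
    h=cv2.cvtColor(img,cv2.COLOR_BGR2HSV);m=np.zeros(img.shape[:2],np.uint8)
    for a,b in HUE[c]: m|=cv2.inRange(h,(a,smin,vmin),(b,255,255))
    return m
def foc(f): return 240/np.tan(np.radians(f["fov_y"]/2))
def ray(f,uv):
    uv=np.atleast_2d(uv).astype(float);k=foc(f)
    d=np.c_[(uv[:,0]-f["cx"])/k,(uv[:,1]-f["cy"])/k,np.ones(len(uv))]@np.array(f["R"])
    return -np.array(f["R"]).T@np.array(f["t"]),d
def plane(f,uv,z):
    C,d=ray(f,uv);return C+d*((z-C[2])/d[:,2])[:,None]
def proj(f,X):
    c=np.atleast_2d(X)@np.array(f["R"]).T+np.array(f["t"]);k=foc(f)
    return np.c_[c[:,0]/c[:,2]*k+f["cx"],c[:,1]/c[:,2]*k+f["cy"]]
def blobs(m,amin=40):
    n,l,s,c=cv2.connectedComponentsWithStats(m)
    return [(int(s[i,4]),c[i],(l==i).astype(np.uint8)) for i in range(1,n) if s[i,4]>=amin]
def plan(Rt,Pt):
    "turn and shift from the measured pose to the target, in tool axes (shift in the axes before and after the turn)"
    s=env.read_state();R=Ro.from_euler('xyz',s['tcp_rot'],degrees=True);d=np.array(Pt)-s['eef_pos']
    print('turn rad',np.round((R.inv()*Rt).as_rotvec(),3),'shift old axes',np.round(R.inv().apply(d),4),'new axes',np.round(Rt.inv().apply(d),4))
E
python3 - <<'E'
from h import *
f=env.grab_frame("top");w=env.grab_frame("wrist");cv2.imwrite("pics/w0.png",w["img"])
s=env.read_state();R=Ro.from_euler('xyz',s['tcp_rot'],degrees=True).as_matrix()
C=-w["R"].T@w["t"];print('cam in tool',R.T@(C-s['eef_pos']),'axes',np.round(w["R"]@R,3).tolist(),w["fov_y"],w["cx"],w["cy"])
for c in HUE:
    for a,uv,m in blobs(mask(f["img"],c)):
        z=.122 if c!='green' else .235
        print(c,a,uv.round(1),plane(f,uv,z)[0].round(3))
for a,uv,m in blobs(mask(f["img"],'blue')):
    ys,xs=np.nonzero(m)
    if np.ptp(xs)>60:
        print('lip'); vx=np.polyfit(xs,ys,1);e=np.array([[xs.min(),np.polyval(vx,xs.min())],[xs.max(),np.polyval(vx,xs.max())]]);print(plane(f,e,.105).round(4))
# white shoulders around caps
h=cv2.cvtColor(f["img"],cv2.COLOR_BGR2HSV)
for n,(u,v) in dict(beaker=(377,286),wash=(150,284),spool=(511,210)).items(): print(n,plane(f,(u,v),{'beaker':.095,'wash':.06,'spool':.05}[n]).round(3))
print(h[280:287,300:318,1:].tolist()[3])
E
```

```text
cam in tool [ 0.08117682  0.00023095 -0.14327171] axes [[-0.001, 1.0, 0.0], [-0.948, -0.001, -0.318], [-0.318, -0.0, 0.948]] 70.70376219830527 323.34633869057524 243.02768815817993
red 292 [296.2 292.4] [ 0.45  -0.005  0.122]
green 327 [278.8 178.9] [0.632 0.019 0.235]
blue 274 [213.5 282.5] [0.466 0.144 0.122]
yellow 305 [458.9 287.3] [ 0.462 -0.297  0.122]
beaker [[ 0.463 -0.153  0.095]]
wash [[0.462 0.281 0.06 ]]
spool [[ 0.615 -0.423  0.05 ]]
[[94, 76], [52, 78], [38, 80], [33, 85], [35, 88], [35, 87], [23, 90], [14, 91], [14, 93], [8, 97], [13, 96], [21, 95], [32, 87], [47, 81], [63, 81], [61, 83], [51, 95], [40, 103]]
```

Call:
send_rows --pt "0 0 0.168 0 0 0 1" --pt "0 0 0.168 0 0 0 1" --pt "0 0 0.168 0 0 0 1" --pt "0 0 0.168 0 0 0 1" --pt "0 0 0.168 0 0 0 1"

```text
time_s: 0.82
eef_pos: [0.1264, 0.5608, 0.2311]
tcp_rot: [-180.0, 0.0, 118.8]
contact_force: [-1.1, 0.6, 0.9]
width: 0.0852
grip_force: 0.0
```

Call:
send_rows --pt "0 0 0.168 0 0 0 1" --pt "0 0 0.168 0 0 0 1" --pt "0 0 0.168 0 0 0 1" --pt "0 0 0 -0.042 0.031 -0.006 1" --pt "0 0 0 -0.042 0.031 -0.006 1"

```text
time_s: 1.45
eef_pos: [0.1892, 0.4764, 0.2429]
tcp_rot: [-180.0, 0.0, 90.4]
contact_force: [1.4, -0.6, 0.7]
width: 0.0854
grip_force: 0.0
```

Call:
send_rows --pt "0 0 0 -0.042 0.031 -0.006 1" --pt "0 0 0 -0.042 0.031 -0.006 1" --pt "0 0 0 -0.042 0.031 -0.006 1" --pt "0 0 0 -0.042 0.031 -0.006 1" --pt "0 0 0 -0.042 0.031 -0.006 1"

```text
time_s: 2.08
eef_pos: [0.3457, 0.2666, 0.2735]
tcp_rot: [180.0, -0.0, 90.3]
contact_force: [0.3, 0.3, 0.0]
width: 0.0856
grip_force: 0.0
```

Call:
send_rows --pt "0 0 0 -0.042 0.031 -0.006 1" --pt "0 0 0 -0.042 0.031 -0.006 1" --pt "0 0 0 -0.042 0.031 -0.006 1" --pt "0 0 0 -0.042 0.031 -0.006 1" --pt "0 0 0 -0.042 0.031 -0.006 1"

```text
time_s: 2.7
eef_pos: [0.5018, 0.0572, 0.3035]
tcp_rot: [180.0, -0.0, 90.3]
contact_force: [0.7, 0.6, 0.3]
width: 0.0856
grip_force: 0.0
```

Call:
send_rows --pt "0 0 0 0 0 0 1" --pt "0 0 0 0 0 0 1"

```text
time_s: 2.95
eef_pos: [0.5006, 0.0588, 0.3029]
tcp_rot: [-179.9, -0.0, 90.2]
contact_force: [-0.4, -0.2, 1.0]
width: 0.0852
grip_force: 0.0
```

```bash
python3 - <<'E'
from h import *
w=env.grab_frame("wrist");cv2.imwrite("pics/w1.png",w["img"]);np.savez("w1.npz",**w)
s=env.read_state();print(s['eef_pos'],s['tcp_rot'],s['time_s'],s['q'])
for c in HUE:
    for a,uv,m in blobs(mask(w["img"],c)):
        print(c,a,uv.round(1),plane(w,uv,.122 if c!='green' else .235)[0].round(3))
E
```

```text
[0.50029839 0.05938083 0.3030207 ] [-1.79941657e+02 -2.59168694e-02  9.03120231e+01] 3.0 [-2.38182356e+00  9.39051898e+00  1.51547216e+00  8.21844494e+01
  2.31461604e-02  8.73061281e+01]
red 755 [274.5 274.9] [ 0.45  -0.003  0.122]
green 1699 [505.8 300.8] [0.629 0.028 0.235]
blue 72 [444.1 291.6] [ 0.63  -0.022  0.122]
blue 40 [435.1 395.7] [ 0.635 -0.159  0.122]
yellow 350 [299.1 413. ] [ 0.472 -0.186  0.122]
```

View pics/w1.png

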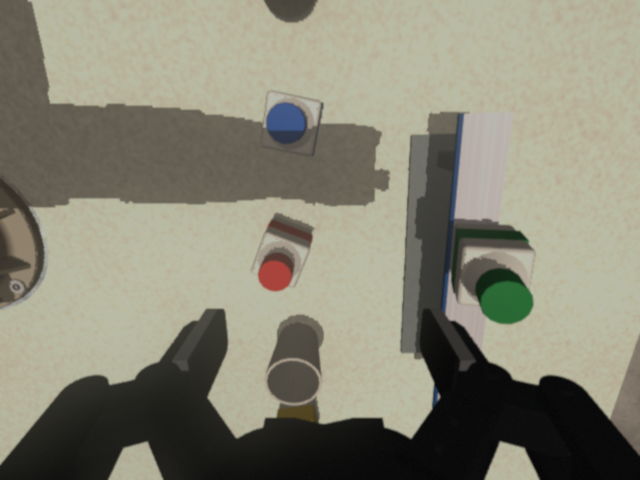

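The wrist view is clear. Blue's shoulder corners are near (267,91), (323,101), (314,155) and (264,146). Red's cap is at (275,275), green's cap at (506,301), and the lip runs from (460,113) to (435,400). I'll enlarge crops to read the shoulder corners.

```bash
python3 - <<'E'
import numpy as np,cv2
I=np.load("w1.npz")["img"]
o=[cv2.resize(I[y:y+100,x:x+66],None,fx=4,fy=4,interpolation=cv2.INTER_CUBIC) for x,y in((261,80),(248,205))]
o.append(cv2.resize(I[215:315,442:508],None,fx=4,fy=4,interpolation=cv2.INTER_CUBIC))
M=cv2.convertScaleAbs(np.hstack(o),alpha=1.2)
for y in range(0,400,40): M[y,::4]=(255,0,255)
for x in range(0,792,44): M[::4,x]=(255,0,255)
cv2.imwrite("pics/crop1.png",M)
E
```

```text
(no output)
```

View pics/crop1.png

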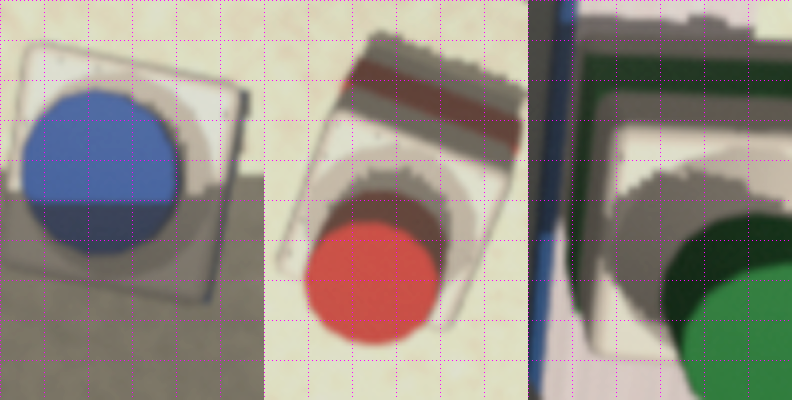

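The crops show clear shoulder corners for blue and red, and green's lip-side corners at about (463.5,247) and (458,304). Next I compute the poses.

```bash
cat > m1.py <<'E'
from h import *
w=dict(np.load("w1.npz"));w={k:(v if v.ndim else float(v)) for k,v in w.items()}
def quad(n,p,f=w,z=.08):
    P=plane(f,p,z)[:,:2];E=np.roll(P,-1,0)-P;a=np.degrees(np.arctan2(E[:,1],E[:,0]));a=(a+45)%90-45
    print(n,'centre',P.mean(0).round(4),'sides',np.linalg.norm(E,axis=1).round(4),'yaw',a.round(1))
if __name__=="__main__":
    quad('blue',[(268.5,90.5),(322.5,103),(313.25,155.5),(261,145.5)])
    quad('red',[(265.25,231.75),(310,247.5),(292,287.5),(251.5,271.25)])
    h=cv2.cvtColor(w["img"],cv2.COLOR_BGR2HSV);m=cv2.inRange(h,(100,90,40),(130,255,255))
    pts=[]
    for y in range(116,330,2):
        if 205<y<330 and y<300: continue
        x=np.nonzero(m[y,425:475])[0]
        if len(x): pts.append((425+x.max()+.5,y))
    pts=np.array(pts);L=plane(w,pts,.10966);c=np.polyfit(L[:,1],L[:,0],1)
    r=L[:,0]-np.polyval(c,L[:,1]);k=abs(r)<2*r.std()+1e-4;c=np.polyfit(L[k,1],L[k,0],1)
    print('lip x=',c,'n',k.sum(),'std',r[k].std(),'yaw',np.degrees(np.arctan(-c[0])))
    print('ledge far end y', plane(w,[(462,112)],.105).round(4))
    yaw=np.arctan(-c[0]);R=(Ro.from_euler('z',yaw)*Ro.from_euler('y',-15,degrees=True)).as_matrix()
    o=np.array([c[1]+.0026,0,.1]);np.savez("ledge.npz",R=R,o=o);print(R.round(3).tolist(),o)
    def onl(f,uv,hh):
        C,d=ray(f,uv);n=R[:,2];X=C+d*(((o+hh*n-C)@n)/(d@n))[:,None];return (X-o)@R
    print('green corners',onl(w,[(463.5,246.75),(458,303.75)],.08).round(4))
    mm=mask(w["img"],'green',120,80);b=max(blobs(mm),key=lambda b:b[0]);cs,_=cv2.findContours(b[2],0,1)
    print('green cap',cv2.minEnclosingCircle(cs[0]),onl(w,[cv2.minEnclosingCircle(cs[0])[0]],.122).round(4))
E
python3 m1.py
```

```text
blue centre [0.468  0.1458] sides [0.0548 0.052  0.0553 0.0535] yaw [-11.9 -10.6 -10.3 -11.1]
red centre [ 0.4505 -0.003 ] sides [0.0537 0.0553 0.0515 0.052 ] yaw [-20.3 -23.4 -23.9 -21. ]
lip x= [-0.03698178  0.63556231] n 51 std 0.00029166767079610075 yaw 2.1179349012974464
ledge far end y [[0.6312 0.157  0.105 ]]
[[0.965, -0.037, -0.259], [0.036, 0.999, -0.01], [0.259, -0.0, 0.966]] [0.63816231 0.         0.1       ]
green corners [[ 0.0031  0.0487  0.08  ]
 [ 0.0035 -0.0049  0.08  ]]
green cap ((506.0799865722656, 301.5), 25.32315444946289) [[0.0299 0.0224 0.122 ]]
```

```bash
cat >> h.py <<'E'
def bench(yaw): return Ro.from_euler('xyz',[180,0,yaw],degrees=True)
def ledge(x,y,z):
    L=np.load("ledge.npz");R=L["R"];return Ro.from_matrix(R@np.array([[0,1,0],[1,0,0],[0,0,-1.]])),L["o"]+R@np.array([x,y,z])
E
python3 -c "
from h import *
plan(bench(67.8),[.4505,-.003,.054])"
```

```text
turn rad [-0.001 -0.     0.393] shift old axes [-0.0622 -0.0499  0.249 ] new axes [-0.0766 -0.0225  0.249 ]
```

Call:
send_rows --pt "0 0 0.131 0 0 0 1" --pt "0 0 0.131 0 0 0 1" --pt "0 0 0.131 0 0 0 1" --pt "0 0 0 -0.038 -0.011 0.02 1" --pt "0 0 0 -0.038 -0.011 0.02 1"

```text
time_s: 3.62
eef_pos: [0.4508, -0.0022, 0.2629]
tcp_rot: [180.0, -0.0, 68.0]
contact_force: [0.1, -0.6, -0.1]
width: 0.0853
grip_force: 0.0
```

Call:
send_rows --pt "0 0 0 0 0 0.04 1" --pt "0 0 0 0 0 0.03 1" --pt "0 0 0 0 0 0 1" --pt "0 0 0 0 0 0 1"

```text
time_s: 4.12
eef_pos: [0.4522, -0.0025, 0.1945]
tcp_rot: [179.9, -0.0, 67.9]
contact_force: [-0.8, -0.6, 0.5]
width: 0.0854
grip_force: 0.0
```

```bash
python3 - <<'E'
from h import *
plan(bench(67.8),[.4505,-.003,.054])
w=env.grab_frame("wrist");np.savez("w2.npz",**w)
cv2.imwrite("pics/w2.png",w["img"])
b=max(blobs(mask(w["img"],'red')),key=lambda b:b[0]);cs,_=cv2.findContours(b[2],0,1);(u,v),r=cv2.minEnclosingCircle(cs[0]);print(u,v,r,plane(w,(u,v),.122))
E
```

```text
turn rad [ 0.001 -0.     0.001] shift old axes [-0.0012 -0.0016  0.1405] new axes [-0.0011 -0.0014  0.1405]
321.0 247.5 19.163867950439453 [[0.45389385 0.00402038 0.122     ]]
```

View pics/w2.png

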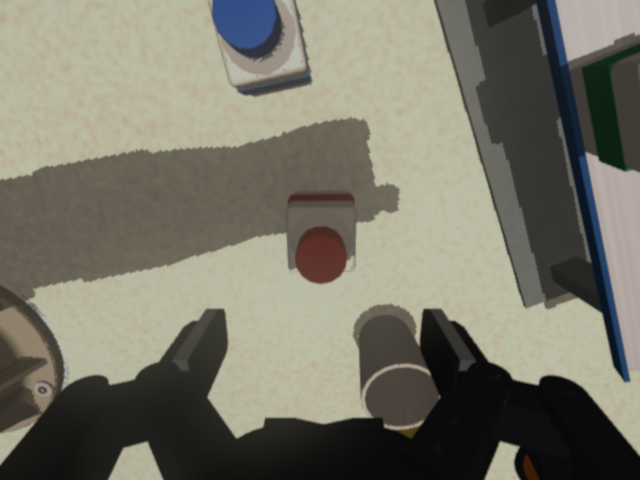

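The bottle is square to the gripper: shoulder top edge (288,206) to (355,206), bottom corners (290,269) and (355,270), cap centred at about (321,255).

```bash
python3 - <<'E'
from m1 import *
f=dict(np.load("w2.npz"));f={k:(v if v.ndim else float(v)) for k,v in f.items()}
quad('red',[(288,206),(355.5,206),(355.5,270),(289,269)],f)
print(plane(f,(321,255),.122))
E
```

```text
red centre [ 0.4517 -0.0029] sides [0.0524 0.0538 0.0549 0.0529] yaw [-22.2 -20.5 -23.2 -23.2]
[[ 0.45183787 -0.00098755  0.122     ]]
```

Call:
send_rows --pt "0 0 0 0 0 0.045 1" --pt "0 0 0 0 0 0.045 1" --pt "0 0 0 0 0 0.03 1" --pt "0 0 0 0 0 0.015 1" --pt "0 0 0 0 0 0.005 1"

```text
time_s: 4.8
eef_pos: [0.4525, -0.0031, 0.0535]
tcp_rot: [180.0, -0.0, 67.8]
contact_force: [-0.1, -0.4, -0.6]
width: 0.0854
grip_force: 0.0
```

Call:
send_rows --pt "0 0 0 0 0 0 0.6" --pt "0 0 0 0 0 0 0.4" --pt "0 0 0 0 0 0 0.4" --pt "0 0 0 0 0 0 0.4" --grip_force 40

```text
time_s: 5.3
eef_pos: [0.4527, -0.0032, 0.0545]
tcp_rot: [179.9, -0.0, 67.8]
contact_force: [-0.9, 1.0, 6.0]
width: 0.0549
grip_force: 43.6
```

```bash
python3 - <<'E'
from h import *
f=env.grab_frame("scene");cv2.imwrite("pics/s3.png",cv2.resize(f["img"][100:400,80:480],None,fx=2,fy=2,interpolation=2))
s=env.read_state();print(s['eef_pos'],s['tcp_rot'],s['width'],s['grip_force'],s['contact_force'])
E
```

```text
[ 0.45274908 -0.00318648  0.05453195] [ 1.79892127e+02 -4.87712583e-02  6.77764148e+01] 0.05567012641224681 43.60736846923828 [-0.80638083  0.88669798  5.73280107]
```

View pics/s3.png

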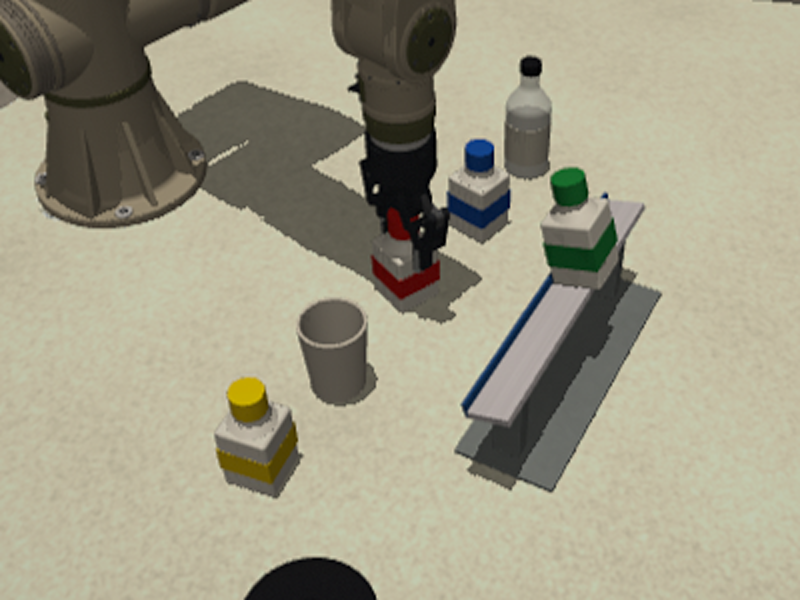

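Red is held by the body, 55.5 mm between the pads, with the pads well down on the shoulder. Lifting now.

Call:
send_rows --pt "0 0 0 0 0 -0.015 0.4" --pt "0 0 0 0 0 -0.045 0.4" --pt "0 0 0 0 0 -0.05 0.4" --pt "0 0 0 0 0 -0.05 0.4" --pt "0 0 0 0 0 0 0.4"

```text
time_s: 5.98
eef_pos: [0.4546, -0.0037, 0.2174]
tcp_rot: [179.5, -0.1, 67.8]
contact_force: [-0.5, 0.7, -2.5]
width: 0.055
grip_force: 44.1
```

```bash
python3 -c "
from h import *
plan(*ledge(.034,.087,.0945))
R,p=ledge(.034,.087,.0945);print(p, R.as_euler('xyz',degrees=True))
s=env.read_state();print(s['width'],s['grip_force'],s['contact_force'])"
```

```text
turn rad [-0.249  0.056 -0.422] shift old axes [0.1556 0.1401 0.0188] new axes [0.0839 0.1809 0.0665]
[0.64332444 0.08725038 0.20007984] [165.          0.         92.1179349]
0.05499035420118145 44.06229794025421 [-0.46498086  0.7486762  -2.54901293]
```

Call:
send_rows --pt "-0.083 0.019 -0.141 0 0 0 0.4" --pt "-0.083 0.019 -0.141 0 0 0 0.4" --pt "-0.083 0.018 -0.14 0 0 0 0.4" --pt "0 0 0 0.042 0 0 0.4" --pt "0 0 0 0.042 0.01 0 0.4"

```text
time_s: 6.6
eef_pos: [0.4564, 0.0811, 0.2141]
tcp_rot: [165.6, -0.1, 91.9]
contact_force: [0.8, 0.1, -2.5]
width: 0.0551
grip_force: 44.3
```

Call:
send_rows --pt "0 0 0 0 0.045 0.01 0.4" --pt "0 0 0 0 0.045 0.015 0.4" --pt "0 0 0 0 0.045 0.02 0.4" --pt "0 0 0 0 0.034 0.02 0.4" --pt "0 0 0 0 0 0 0.4"

```text
time_s: 7.22
eef_pos: [0.6387, 0.0875, 0.1913]
tcp_rot: [165.8, -0.1, 92.1]
contact_force: [-0.5, -0.1, -2.8]
width: 0.0555
grip_force: 44.5
```

Call:
send_rows --pt "0 0 0 0 0 0 0.4"

```text
time_s: 7.35
eef_pos: [0.6365, 0.0877, 0.1933]
tcp_rot: [165.7, -0.1, 92.1]
contact_force: [-0.3, 0.5, -2.4]
width: 0.055
grip_force: 44.5
```

```bash
python3 - <<'E'
from h import *
plan(*ledge(.034,.087,.0945))
s=env.read_state();print(s['width'],s['grip_force'],s['contact_force'],s['wrist_torque'],s['q'])
for n in("wrist","top","scene"):
    f=env.grab_frame(n);np.savez(n+"3.npz",**f)
    if n=="wrist":a=f["img"]
    if n=="scene":b=f["img"]
cv2.imwrite("pics/c3.png",np.hstack([cv2.resize(a,(480,360)),cv2.resize(b[140:360,270:465],(320,360))]))
E
```

```text
turn rad [-0.013 -0.002 -0.001] shift old axes [-0.0006  0.0082 -0.0049] new axes [-0.0007  0.0083 -0.0048]
0.05501988502719403 44.47757542133331 [-0.26293052  0.50343222 -2.36857487] [-0.01264419  0.38738467 -0.02446399] [ 0.43020475 14.68728173 -9.1033323  51.94021267  0.54980453 88.42915569]
```

View pics/c3.png

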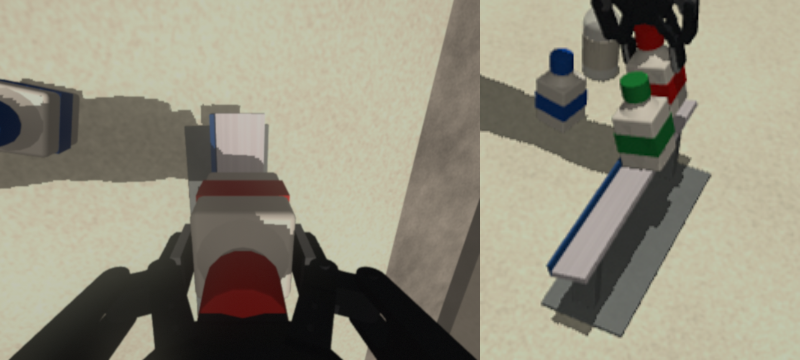

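Red hangs square above the ledge, left of green. I'll correct the sag and come down.

Call:
send_rows --pt "-0.013 0 0 0 0.008 0 0.4" --pt "0 0 0 0 0 0.015 0.4" --pt "0 0 0 0 0 0.01 0.4" --pt "0 0 0 0 0 0 0.4"

```text
time_s: 8.0
eef_pos: [0.6514, 0.0882, 0.1711]
tcp_rot: [164.9, -0.1, 92.1]
contact_force: [-1.2, -0.1, -2.9]
width: 0.055
grip_force: 44.5
```

```bash
python3 - <<'E'
from h import *
plan(*ledge(.034,.087,.0545))
s=env.read_state();print(s['contact_force'])
f=env.grab_frame("scene")
cv2.imwrite("pics/c4.png",cv2.resize(f["img"][170:290,290:450],(800,600),interpolation=2))
E
```

```text
turn rad [ 0.001 -0.002 -0.001] shift old axes [-0.0007 -0.0004  0.0099] new axes [-0.0007 -0.0004  0.0099]
[-1.20475223 -0.0547452  -2.93125406]
```

View pics/c4.png

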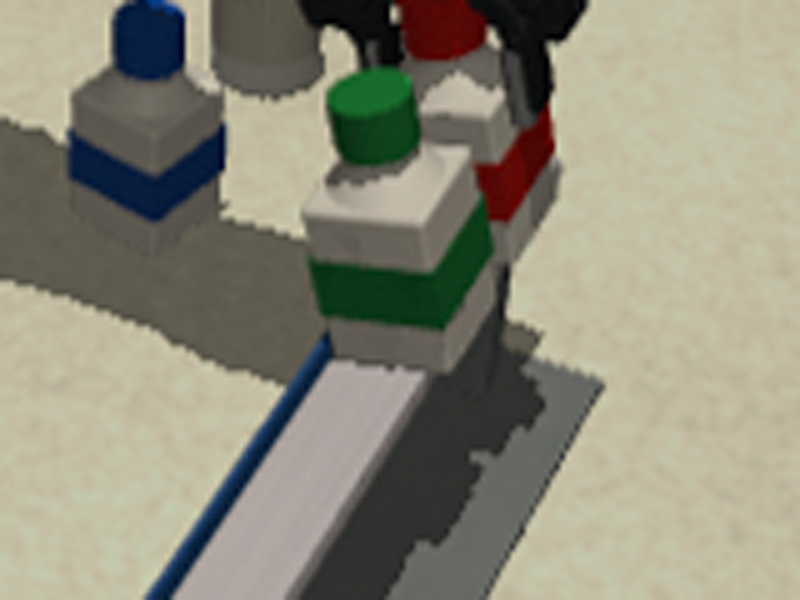

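Red hangs about 10 mm above the ledge behind green, clear of it. I'll keep lowering in small steps and watch the force.

Call:
send_rows --pt "0 0 0 0 0 0.005 0.4" --pt "0 0 0 0 0 0.002 0.4" --pt "0 0 0 0 0 0 0.4"

```text
time_s: 8.43
eef_pos: [0.6544, 0.0884, 0.1664]
tcp_rot: [164.7, -0.1, 92.1]
contact_force: [0.4, -1.0, -3.1]
width: 0.0554
grip_force: 44.5
```

Call:
send_rows --pt "0 0 0 0 0 0.002 0.4" --pt "0 0 0 0 0 0 0.4"

```text
time_s: 8.68
eef_pos: [0.655, 0.0884, 0.1646]
tcp_rot: [164.7, -0.1, 92.1]
contact_force: [-0.2, -0.5, -3.1]
width: 0.0555
grip_force: 44.5
```

Call:
send_rows --pt "0 0 0 0 0 0.001 0.4" --pt "0 0 0 0 0 0 0.4"

```text
time_s: 8.93
eef_pos: [0.6552, 0.0884, 0.1636]
tcp_rot: [164.7, -0.1, 92.1]
contact_force: [0.0, -0.2, -2.1]
width: 0.0552
grip_force: 44.5
```

Call:
send_rows --pt "0 0 0 0 0 0.001 0.4" --pt "0 0 0 0 0 0 0.4"

```text
time_s: 9.18
eef_pos: [0.6555, 0.0884, 0.1626]
tcp_rot: [164.7, -0.1, 92.1]
contact_force: [1.0, -0.0, -3.2]
width: 0.0554
grip_force: 44.5
```

Call:
send_rows --pt "0 0 0 0 0 0.001 0.4" --pt "0 0 0 0 0 0 0.4"

```text
time_s: 9.43
eef_pos: [0.6558, 0.0885, 0.1622]
tcp_rot: [164.7, -0.1, 92.1]
contact_force: [-2.3, 1.0, 0.5]
width: 0.0549
grip_force: 44.9
```

```bash
python3 - <<'E'
from h import *
plan(*ledge(.028,.087,.0545))
s=env.read_state();print(s['contact_force'],s['wrist_torque'])
E
```

```text
turn rad [ 0.005 -0.002 -0.001] shift old axes [-0.0008 -0.0082  0.0001] new axes [-0.0008 -0.0082  0.0002]
[-2.34642345  1.01356714  0.50313306] [-0.01335182  0.76146009 -0.04298282]
```

Touchdown is at the expected height. Now I slide toward the lip.

Call:
send_rows --pt "0 0 0 0 -0.003 0 0.4" --pt "0 0 0 0 -0.002 0 0.4" --pt "0 0 0 0 0 0 0.4"

```text
time_s: 9.8
eef_pos: [0.6513, 0.0882, 0.161]
tcp_rot: [164.7, -0.1, 92.1]
contact_force: [-0.5, 0.5, 2.3]
width: 0.0551
grip_force: 45.0
```

Call:
send_rows --pt "0 0 0 0 -0.001 0 0.4" --pt "0 0 0 0 0 0 0.4"

```text
time_s: 10.05
eef_pos: [0.6505, 0.0882, 0.1608]
tcp_rot: [164.7, -0.1, 92.1]
contact_force: [-0.1, -0.2, 2.5]
width: 0.0553
grip_force: 45.1
```

Call:
send_rows --pt "0 0 0 0 -0.001 0 0.4" --pt "0 0 0 0 0 0 0.4"

```text
time_s: 10.3
eef_pos: [0.6495, 0.0882, 0.1605]
tcp_rot: [164.7, -0.1, 92.1]
contact_force: [2.5, 1.3, 4.2]
width: 0.055
grip_force: 45.2
```

Call:
send_rows --pt "0 0 0 0 -0.001 0 0.4" --pt "0 0 0 0 0 0 0.4"

```text
time_s: 10.55
eef_pos: [0.6485, 0.0882, 0.1602]
tcp_rot: [164.7, -0.1, 92.1]
contact_force: [1.3, -0.4, 5.7]
width: 0.0551
grip_force: 45.4
```

Call:
send_rows --pt "0 0 0 0 -0.001 0 0.4" --pt "0 0 0 0 0 0 0.4"

```text
time_s: 10.8
eef_pos: [0.6477, 0.0881, 0.16]
tcp_rot: [164.6, -0.1, 92.1]
contact_force: [1.8, 0.8, 5.4]
width: 0.0552
grip_force: 45.4
```

Call:
send_rows --pt "0 0 0 0 -0.001 0 0.4" --pt "0 0 0 0 0 0 0.4"

```text
time_s: 11.05
eef_pos: [0.6476, 0.0881, 0.1601]
tcp_rot: [164.6, -0.1, 92.1]
contact_force: [4.6, 0.3, 4.0]
width: 0.0553
grip_force: 45.2
```

Call:
send_rows --pt "0 0 0 0 -0.001 0 0.4" --pt "0 0 0 0 0 0 0.4"

```text
time_s: 11.3
eef_pos: [0.6475, 0.0881, 0.1601]
tcp_rot: [164.5, -0.1, 92.1]
contact_force: [7.2, 0.8, 2.7]
width: 0.0551
grip_force: 45.0
```

Red is seated: x stopped at 0.6476 with the lip pushing back about 7 N. I release and retreat.

Call:
send_rows --pt "0 0 0 0 0.001 0 0.75" --pt "0 0 0 0 0.001 0 1" --pt "0 0 0 0 0 0 1" --pt "0 0 0 0 0 0 1"

```text
time_s: 11.8
eef_pos: [0.6465, 0.0881, 0.1588]
tcp_rot: [164.8, -0.1, 92.1]
contact_force: [-0.4, 0.3, 0.4]
width: 0.0853
grip_force: 0.0
```

Call:
send_rows --pt "0 0 0 0 0 -0.02 1" --pt "0 0 0 0 0 -0.04 1" --pt "0 0 0 0 0 -0.05 1" --pt "0 0 0 0 0 -0.05 1" --pt "0 0 0 0 0 0 1"

```text
time_s: 12.42
eef_pos: [0.6065, 0.0863, 0.3195]
tcp_rot: [164.2, -0.1, 92.1]
contact_force: [1.3, 0.2, -0.6]
width: 0.0852
grip_force: 0.0
```

```bash
python3 - <<'E'
from h import *
w=env.grab_frame("wrist");np.savez("w5.npz",**w);cv2.imwrite("pics/w5.png",w["img"])
plan(bench(79.1),[.468,.1455,.054])
L=np.load("ledge.npz");R=L["R"];o=L["o"]
for c in('red','green'):
    b=max(blobs(mask(w["img"],c,120,60)),key=lambda b:b[0]);cs,_=cv2.findContours(b[2],0,1);uv,r=cv2.minEnclosingCircle(cs[0])
    C,d=ray(w,uv);n=R[:,2];X=C+d*(((o+.122*n-C)@n)/(d@n))[:,None];print(c,uv,r,((X-o)@R).round(4))
E
```

```text
turn rad [ 0.27  -0.033  0.225] shift old axes [ 0.0637 -0.2009  0.2167] new axes [ 0.0321 -0.1465  0.2624]
red (319.5, 243.4375) 25.048879623413086 [[0.0287 0.0885 0.122 ]]Traceback (most recent call last):
  File "<stdin>", line 6, in <module>
ValueError: max() iterable argument is empty
```

View pics/w5.png

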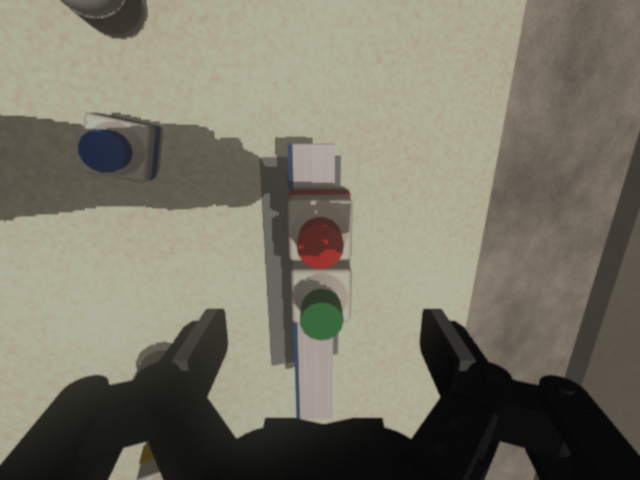

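Red stands square beside green, with its shoulder edge at row 260 and green's at row 269. Blue is next.

Call:
send_rows --pt "0.09 -0.011 0.075 0 0 0 1" --pt "0.09 -0.011 0.075 0 0 0 1" --pt "0.09 -0.011 0.075 0 0 0 1" --pt "0 0 0 0.01 -0.05 0 1" --pt "0 0 0 0.01 -0.05 0.015 1"

```text
time_s: 13.1
eef_pos: [0.5107, 0.1249, 0.2954]
tcp_rot: [-179.4, 0.1, 79.0]
contact_force: [-0.8, 0.3, 0.6]
width: 0.0854
grip_force: 0.0
```

Call:
send_rows --pt "0 0 0 0.012 -0.046 0.03 1" --pt "0 0 0 0 0 0.04 1" --pt "0 0 0 0 0 0.03 1" --pt "0 0 0 0 0 0 1" --pt "0 0 0 0 0 0 1"

```text
time_s: 13.72
eef_pos: [0.4673, 0.1452, 0.1997]
tcp_rot: [-179.7, 0.1, 79.1]
contact_force: [0.6, -0.4, 0.8]
width: 0.0854
grip_force: 0.0
```

```bash
python3 - <<'E'
from h import *
plan(bench(79.1),[.468,.1455,.054])
L=np.load("ledge.npz");R=L["R"];o=L["o"];n=R[:,2]
w=dict(np.load("w5.npz"));w={k:(v if v.ndim else float(v)) for k,v in w.items()}
m=mask(w["img"],'green',90,30);b=max(blobs(m),key=lambda b:b[0]);cs,_=cv2.findContours(b[2],0,1);uv,r=cv2.minEnclosingCircle(cs[0])
C,d=ray(w,[uv]);X=C+d*(((o+.122*n-C)@n)/(d@n))[:,None];print('green',uv,r,((X-o)@R).round(4))
C,d=ray(w,[(319,260),(319,269)]);X=C+d*(((o+.08*n-C)@n)/(d@n))[:,None];print('edges',((X-o)@R).round(4))
w=env.grab_frame("wrist");np.savez("w6.npz",**w);cv2.imwrite("pics/w6.png",w["img"])
m=mask(w["img"],'blue',110,20);
for a,uv,bm in blobs(m,300):
    cs,_=cv2.findContours(bm,0,1);uv,r=cv2.minEnclosingCircle(cs[0]);print('blue',a,uv,r,plane(w,uv,.122))
    x,y=map(int,uv)
g=cv2.cvtColor(w["img"],cv2.COLOR_BGR2GRAY)
l=cv2.createLineSegmentDetector().detect(g[170:320,230:420])[0][:,0]+[230,170,230,170]
l=l[np.hypot(l[:,2]-l[:,0],l[:,3]-l[:,1])>20];print(l.round(1))
E
```

```text
turn rad [-0.005  0.001 -0.   ] shift old axes [0.0006 0.0014 0.1456] new axes [0.0005 0.0006 0.1457]
green (321.0, 319.5) 20.500099182128906 [[0.0295 0.0234 0.122 ]]
edges [[0.0282 0.0587 0.08  ]
 [0.0281 0.05   0.08  ]]
blue 1736 (549.5, 283.0) 92.1100845336914 [[0.62211634 0.09280128 0.122     ]]
[[322.3 277.  303.  269.6]
 [352.8 254.  333.4 273.4]
 [288.9 263.1 288.1 240.6]
 [356.2 224.4 355.6 260.6]
 [402.5 186.8 401.2 209.3]
 [386.5 212.2 362.1 221.1]
 [285.3 238.6 232.8 263.6]
 [293.1 187.8 351.9 187.6]
 [341.6 228.7 347.5 248. ]
 [353.1 194.9 290.6 194.7]
 [344.4 201.2 290.6 201.3]]
```

```bash
python3 - <<'E'
from h import *
for fn,row,col in(("w2.npz",206,(288,355.5)),("w6.npz",201.3,(288.5,356))):
    w=dict(np.load(fn));w={k:(v if v.ndim else float(v)) for k,v in w.items()}
    # express in tool frame via camera mounting (camera->tool)
    Rc=np.array([[0,1,0],[-.948,0,-.318],[-.318,0,.948]]);Rt=w["R"].T@Rc;Cw=-w["R"].T@w["t"];tcp=Cw-Rt@np.array([.08118,.00023,-.14327])
    print(fn,tcp.round(4),((plane(w,[(col[0],row),(col[1],row)],.08)-tcp)@Rt).round(4))
E
```

```text
w2.npz [ 0.453  -0.0016  0.1947] [[ 0.0249 -0.0272  0.1146]
 [ 0.0249  0.0252  0.1147]]
w6.npz [0.4679 0.146  0.1998] [[ 0.0276 -0.0272  0.1199]
 [ 0.0276  0.0259  0.1196]]
```

Call:
send_rows --pt "-0.005 0 0 0 0.001 0.045 1" --pt "0 0 0 0 0 0.045 1" --pt "0 0 0 0 0 0.03 1" --pt "0 0 0 0 0 0.02 1" --pt "0 0 0 0 0 0.006 1"

```text
time_s: 14.4
eef_pos: [0.4682, 0.1448, 0.0533]
tcp_rot: [-180.0, 0.1, 79.1]
contact_force: [-0.6, 0.6, 0.6]
width: 0.0854
grip_force: 0.0
```

Call:
send_rows --pt "0 0 0 0 0 0 0.6" --pt "0 0 0 0 0 0 0.4" --pt "0 0 0 0 0 0 0.4" --pt "0 0 0 0 0 0 0.4" --grip_force 40

```text
time_s: 14.9
eef_pos: [0.469, 0.1451, 0.0548]
tcp_rot: [179.9, 0.0, 79.1]
contact_force: [-0.5, -0.4, 6.8]
width: 0.0552
grip_force: 44.4
```

Call:
send_rows --pt "0 0 0 0 0 -0.015 0.4" --pt "0 0 0 0 0 -0.045 0.4" --pt "0 0 0 0 0 -0.05 0.4" --pt "0 0 0 0 0 -0.05 0.4" --pt "0 0 0 0 0 0 0.4"

```text
time_s: 15.52
eef_pos: [0.4705, 0.1455, 0.2185]
tcp_rot: [179.5, -0.1, 79.1]
contact_force: [-0.1, -0.6, -2.8]
width: 0.0551
grip_force: 43.7
```

```bash
python3 -c "
from h import *
plan(*ledge(.034,-.047,.0945))
s=env.read_state();print(s['eef_pos'],s['width'],s['grip_force'],s['contact_force'])"
```

```text
turn rad [-0.252  0.029 -0.226] shift old axes [-0.1551  0.2107  0.0199] new axes [-0.1986  0.16    0.0619]
[0.4704843  0.14546423 0.21847384] 0.05508905295492174 43.665634989738464 [-0.10103258 -0.59493511 -2.7865958 ]
```

Call:
send_rows --pt "-0.086 0.01 -0.076 0 0 0 0.4" --pt "-0.086 0.01 -0.075 0 0 0 0.4" --pt "-0.086 0.009 -0.075 0 0 0 0.4" --pt "0 0 0 -0.04 0 0 0.4" --pt "0 0 0 -0.05 0 0 0.4"

```text
time_s: 16.15
eef_pos: [0.4696, 0.0552, 0.2126]
tcp_rot: [165.2, 0.1, 92.3]
contact_force: [0.5, -0.3, -2.0]
width: 0.0547
grip_force: 43.8
```

Call:
send_rows --pt "0 0 0 -0.05 0 0 0.4" --pt "0 0 0 -0.04 0 0 0.4" --pt "0 0 0 -0.019 0.025 0.005 0.4" --pt "0 0 0 0 0.045 0.01 0.4" --pt "0 0 0 0 0.045 0.015 0.4"

```text
time_s: 16.77
eef_pos: [0.5944, -0.05, 0.2135]
tcp_rot: [165.2, 0.1, 92.0]
contact_force: [0.8, -0.7, -1.6]
width: 0.0551
grip_force: 43.9
```

Call:
send_rows --pt "0 0 0 0 0.035 0.015 0.4" --pt "0 0 0 0 0.018 0.015 0.4" --pt "0 0 0 0 0 0 0.4" --pt "0 0 0 0 0 0 0.4"

```text
time_s: 17.27
eef_pos: [0.6514, -0.047, 0.1977]
tcp_rot: [165.3, 0.0, 92.1]
contact_force: [0.4, 0.2, -3.1]
width: 0.0552
grip_force: 43.8
```

```bash
python3 -c "
from h import *
plan(*ledge(.034,-.042,.0545))
s=env.read_state();print(s['eef_pos'],s['width'],s['grip_force'],s['contact_force'])"
```

```text
turn rad [-0.005  0.001  0.   ] shift old axes [ 0.0055 -0.0022  0.0369] new axes [ 0.0055 -0.0024  0.0369]
[ 0.65143718 -0.0470124   0.1977479 ] 0.05521584336403481 43.754759430885315 [ 0.4471702   0.17576806 -3.05694111]
```

Call:
send_rows --pt "-0.005 0 0 0.0055 -0.002 0.01 0.4" --pt "0 0 0 0 0 0.012 0.4" --pt "0 0 0 0 0 0.007 0.4" --pt "0 0 0 0 0 0.003 0.4" --pt "0 0 0 0 0 0 0.4"

```text
time_s: 17.9
eef_pos: [0.659, -0.0416, 0.167]
tcp_rot: [164.9, 0.1, 92.1]
contact_force: [-0.6, -0.3, -1.6]
width: 0.0552
grip_force: 43.9
```

Call:
send_rows --pt "0 0 0 0 0 0.002 0.4" --pt "0 0 0 0 0 0 0.4"

```text
time_s: 18.15
eef_pos: [0.6596, -0.0416, 0.1655]
tcp_rot: [164.9, 0.1, 92.1]
contact_force: [-0.2, -0.5, -3.1]
width: 0.0556
grip_force: 43.9
```

```bash
python3 -c "
from h import *
plan(*ledge(.034,-.042,.0545))
s=env.read_state();print(s['contact_force'])"
```

```text
turn rad [0.002 0.001 0.   ] shift old axes [ 0.0003 -0.0022  0.0036] new axes [ 0.0003 -0.0022  0.0036]
[-0.1525251  -0.45850169 -3.08740568]
```

Call:
send_rows --pt "0 0 0 0 -0.001 0.002 0.4" --pt "0 0 0 0 0 0 0.4"

```text
time_s: 18.4
eef_pos: [0.6589, -0.0415, 0.163]
tcp_rot: [164.9, 0.1, 92.1]
contact_force: [-0.5, -0.2, -2.1]
width: 0.0554
grip_force: 43.9
```

Call:
send_rows --pt "0 0 0 0 0 0.001 0.4" --pt "0 0 0 0 0 0 0.4"

```text
time_s: 18.65
eef_pos: [0.6593, -0.0415, 0.1621]
tcp_rot: [164.9, 0.1, 92.1]
contact_force: [-0.4, 0.0, -1.3]
width: 0.0552
grip_force: 43.9
```

Call:
send_rows --pt "0 0 0 0 0 0.001 0.4" --pt "0 0 0 0 0 0 0.4"

```text
time_s: 18.9
eef_pos: [0.6595, -0.0416, 0.1621]
tcp_rot: [164.8, 0.1, 92.1]
contact_force: [-4.5, 0.1, 4.7]
width: 0.0551
grip_force: 44.8
```

Blue has touched down. Sliding to the lip; I expect contact near x = 0.652.

Call:
send_rows --pt "0 0 0 0 -0.003 0 0.4" --pt "0 0 0 0 -0.002 0 0.4" --pt "0 0 0 0 -0.001 0 0.4" --pt "0 0 0 0 0 0 0.4"

```text
time_s: 19.4
eef_pos: [0.655, -0.042, 0.1609]
tcp_rot: [164.7, 0.1, 92.1]
contact_force: [1.5, 0.3, 6.3]
width: 0.0553
grip_force: 44.7
```

Call:
send_rows --pt "0 0 0 0 -0.001 0 0.4" --pt "0 0 0 0 0 0 0.4"

```text
time_s: 19.65
eef_pos: [0.6541, -0.0421, 0.1607]
tcp_rot: [164.7, 0.1, 92.1]
contact_force: [1.1, 0.6, 5.4]
width: 0.0553
grip_force: 44.7
```

Call:
send_rows --pt "0 0 0 0 -0.001 0 0.4" --pt "0 0 0 0 0 0 0.4"

```text
time_s: 19.9
eef_pos: [0.6532, -0.0421, 0.1604]
tcp_rot: [164.7, 0.1, 92.1]
contact_force: [0.5, -0.4, 5.3]
width: 0.0553
grip_force: 44.7
```

Call:
send_rows --pt "0 0 0 0 -0.001 0 0.4" --pt "0 0 0 0 0 0 0.4"

```text
time_s: 20.15
eef_pos: [0.6524, -0.0421, 0.1602]
tcp_rot: [164.7, 0.1, 92.1]
contact_force: [2.4, 0.5, 5.2]
width: 0.0554
grip_force: 44.8
```

Call:
send_rows --pt "0 0 0 0 -0.001 0 0.4" --pt "0 0 0 0 0 0 0.4"

```text
time_s: 20.4
eef_pos: [0.6523, -0.0421, 0.1603]
tcp_rot: [164.6, 0.1, 92.1]
contact_force: [5.8, 1.6, 4.6]
width: 0.0556
grip_force: 44.6
```

Call:
send_rows --pt "0 0 0 0 -0.001 0 0.4" --pt "0 0 0 0 0 0 0.4"

```text
time_s: 20.65
eef_pos: [0.6522, -0.0421, 0.1603]
tcp_rot: [164.5, 0.1, 92.1]
contact_force: [8.4, 1.5, 2.3]
width: 0.0551
grip_force: 44.4
```

Call:
send_rows --pt "0 0 0 0 -0.001 0 0.4" --pt "0 0 0 0 0 0 0.4"

```text
time_s: 20.9
eef_pos: [0.6521, -0.0421, 0.1603]
tcp_rot: [164.4, 0.1, 92.1]
contact_force: [9.7, 0.5, 2.2]
width: 0.0554
grip_force: 44.3
```

Call:
send_rows --pt "0 0 0 0 0.001 0 0.75" --pt "0 0 0 0 0.001 0 1" --pt "0 0 0 0 0 0 1" --pt "0 0 0 0 0 0 1"

```text
time_s: 21.4
eef_pos: [0.6494, -0.0418, 0.158]
tcp_rot: [165.0, 0.1, 92.1]
contact_force: [-0.1, -0.8, -0.5]
width: 0.0852
grip_force: 0.0
```

Call:
send_rows --pt "0 0 0 0 0 -0.02 1" --pt "0 0 0 0 0 -0.04 1" --pt "0 0 0 0 0 -0.05 1" --pt "0 0 0 0 0 -0.05 1" --pt "0 0 0 0 0 0 1"

```text
time_s: 22.02
eef_pos: [0.6097, -0.0437, 0.3187]
tcp_rot: [164.4, 0.2, 92.1]
contact_force: [0.6, 1.1, -0.3]
width: 0.0857
grip_force: 0.0
```

```bash
python3 - <<'E'
from h import *
plan(bench(90),[.462,-.27,.27])
w=env.grab_frame("wrist");np.savez("w7.npz",**w);cv2.imwrite("pics/w7.png",w["img"])
L=np.load("ledge.npz");R=L["R"];o=L["o"];n=R[:,2]
g=cv2.cvtColor(w["img"],cv2.COLOR_BGR2GRAY)
l=cv2.createLineSegmentDetector().detect(g[120:310,250:390])[0][:,0]+[250,120,250,120]
l=l[np.hypot(l[:,2]-l[:,0],l[:,3]-l[:,1])>25]
def onl(uv,h):
    C,d=ray(w,uv);X=C+d*(((o+h*n-C)@n)/(d@n))[:,None];return ((X-o)@R).round(4)
for a in l: print(a.round(1),onl(a.reshape(2,2),.08)[:,:2].tolist())
E
```

```text
turn rad [ 0.273 -0.001  0.037] shift old axes [-0.2205 -0.1635  0.0057] new axes [-0.2263 -0.1477  0.0487]
[303.8 258.3 295.3 234.5] [[0.0125, -0.0703], [0.0055, -0.048]]
[344.  225.4 345.8 250.7] [[0.0478, -0.0399], [0.0499, -0.0632]]
[352.7 185.6 351.5 225.7] [[0.0544, -0.0056], [0.0543, -0.0402]]
[291.9 185.7 353.1 185.4] [[0.0038, -0.0055], [0.0548, -0.0054]]
[296.6 256.9 298.2 308.2] [[0.0061, -0.069], [0.0063, -0.1206]]
[289.  120.6 290.4 183.2] [[0.0031, 0.0454], [0.0026, -0.0034]]
[267.8 288.1 262.7 196.9] [[-0.0212, -0.0996], [-0.0209, -0.0149]]
[260.6 153.1 257.9 120.5] [[-0.0206, 0.0207], [-0.0212, 0.0454]]
[289.4 198.1 291.8 254.3] [[0.0014, -0.016], [0.0019, -0.0665]]
[349.  168.8 327.6 184.2] [[0.051, 0.0082], [0.0335, -0.0043]]
[307.5 178.9 290.6 157.9] [[0.0169, 0.0001], [0.0035, 0.017]]
[351.9 196.5 293.1 195.4] [[0.054, -0.0147], [0.0046, -0.0137]]
[282.8 284.4 280.2 209.4] [[-0.0072, -0.0959], [-0.0067, -0.0256]]
[262.6 191.8 260.6 158.1] [[-0.0208, -0.0106], [-0.0208, 0.0169]]
[349.4 190.7 291.9 190.7] [[0.0517, -0.0098], [0.0037, -0.0097]]
[359.1 120.6 357.1 184.4] [[0.058, 0.0454], [0.0581, -0.0046]]
[354.5 180.7 355.6 120.6] [[0.0558, -0.0014], [0.0553, 0.0454]]
[354.7 226.8 353.4 254.4] [[0.0571, -0.0412], [0.0567, -0.0668]]
```

Blue is square with a gap of about 8 mm. Yellow is next.

Call:
send_rows --pt "0.136 0 0.018 0 0 0 1" --pt "0.136 0 0.018 0 0 0 1" --pt "0 0 0 -0.045 -0.03 0.008 1" --pt "0 0 0 -0.045 -0.03 0.008 1" --pt "0 0 0 -0.045 -0.03 0.01 1"

```text
time_s: 22.7
eef_pos: [0.5172, -0.1792, 0.2844]
tcp_rot: [-179.3, -0.3, 90.1]
contact_force: [0.4, -1.1, 0.1]
width: 0.0852
grip_force: 0.0
```

Call:
send_rows --pt "0 0 0 -0.045 -0.03 0.012 1" --pt "0 0 0 -0.045 -0.028 0.01 1" --pt "0 0 0 0 0 0 1" --pt "0 0 0 0 0 0 1"

```text
time_s: 23.2
eef_pos: [0.4598, -0.2679, 0.2643]
tcp_rot: [-179.4, -0.3, 90.0]
contact_force: [-0.2, -1.0, -0.4]
width: 0.0854
grip_force: 0.0
```

```bash
python3 - <<'E'
from h import *
w=env.grab_frame("wrist");np.savez("w8.npz",**w);cv2.imwrite("pics/w8.png",w["img"])
s=env.read_state();print(s['eef_pos'],s['tcp_rot'])
b=max(blobs(mask(w["img"],'yellow',120,80)),key=lambda b:b[0]);cs,_=cv2.findContours(b[2],0,1);uv,r=cv2.minEnclosingCircle(cs[0]);print(uv,r,plane(w,uv,.122))
x,y=int(uv[0])-60,int(uv[1])-75
g=cv2.cvtColor(w["img"],cv2.COLOR_BGR2GRAY)
l=cv2.createLineSegmentDetector().detect(g[y:y+130,x:x+120].copy())[0][:,0]+[x,y,x,y]
for a in l:
    if np.hypot(*(a[2:]-a[:2]))>18:
        P=plane(w,a.reshape(2,2),.08)[:,:2];e=P[1]-P[0];print(a.round(1),P.round(4).tolist(),round((np.degrees(np.arctan2(e[1],e[0]))+45)%90-45,1))
E
```

```text
[ 0.46027514 -0.26753178  0.26474482] [-179.48168117   -0.26041265   90.10671164]
(327.0190124511719, 256.7528381347656) 20.8509464263916 [[ 0.46241575 -0.29412201  0.122     ]]
[352.  226.5 357.8 261.8] [[0.4875, -0.2774], [0.4945, -0.3154]] 10.5
[297.6 197.7 273.9 197.5] [[0.4335, -0.2483], [0.4103, -0.2481]] -0.5
[375.5 198.1 358.8 216.6] [[0.5097, -0.2486], [0.494, -0.2672]] -40.2
[306.4 251.6 314.7 235.2] [[0.4412, -0.3043], [0.4499, -0.2866]] -26.1
[304.  270.3 295.7 229. ] [[0.4384, -0.3252], [0.4308, -0.2802]] 9.6
[346.5 215.9 313.9 220.7] [[0.4817, -0.2665], [0.4493, -0.2715]] 8.8
```

```bash
python3 -c "
from h import *
plan(bench(99.8),[.462,-.295,.196])"
```

```text
turn rad [-0.009 -0.005 -0.169] shift old axes [-0.0278  0.0023  0.0686] new axes [-0.0274 -0.003   0.0687]
```

Call:
send_rows --pt "-0.009 -0.005 -0.169 0 0 0 1" --pt "0 0 0 -0.027 -0.003 0.025 1" --pt "0 0 0 0 0 0.044 1" --pt "0 0 0 0 0 0 1" --pt "0 0 0 0 0 0 1"

```text
time_s: 23.88
eef_pos: [0.4629, -0.2949, 0.1978]
tcp_rot: [179.9, 0.1, 99.9]
contact_force: [-0.2, 0.7, 0.5]
width: 0.0855
grip_force: 0.0
```

```bash
python3 - <<'E'
from h import *
plan(bench(99.8),[.462,-.295,.054])
w=env.grab_frame("wrist");np.savez("w9.npz",**w);cv2.imwrite("pics/w9.png",w["img"])
s=env.read_state();R=Ro.from_euler('xyz',s['tcp_rot'],degrees=True);p=s['eef_pos']
b=max(blobs(mask(w["img"],'yellow',120,80)),key=lambda b:b[0]);cs,_=cv2.findContours(b[2],0,1);uv,r=cv2.minEnclosingCircle(cs[0]);print(uv,r,'cap in tool',R.inv().apply(plane(w,uv,.122)-p).round(4))
g=cv2.cvtColor(w["img"],cv2.COLOR_BGR2GRAY)
l=cv2.createLineSegmentDetector().detect(g[170:320,250:400].copy())[0][:,0]+[250,170,250,170]
for a in l:
    if np.hypot(*(a[2:]-a[:2]))>18: print(a.round(1),R.inv().apply(plane(w,a.reshape(2,2),.08)-p)[:,:2].round(4).tolist())
E
```

```text
turn rad [0.002 0.002 0.001] shift old axes [ 0.0003 -0.0011  0.1438] new axes [-0.     -0.0009  0.1438]
(321.5, 255.8076934814453) 24.716537475585938 cap in tool [[-0.0004 -0.0009  0.0765]]
[297.2 268.2 295.3 249.4] [[-0.0273, -0.0215], [-0.0106, -0.0227]]
[355.6 234.4 354.3 266.9] [[0.0023, 0.0264], [-0.0261, 0.0262]]
[329.3 281.5 305.6 278.5] [[-0.0395, 0.0054], [-0.0367, -0.0147]]
[286.8 264.4 286.8 214.4] [[-0.0238, -0.03], [0.0189, -0.0285]]
[344.2 269.5 329.  281.4] [[-0.0285, 0.0178], [-0.0394, 0.0051]]
[380.6 216.4 356.4 234.2] [[0.0172, 0.0458], [0.0024, 0.0271]]
[289.5 248.1 290.6 266.9] [[-0.0094, -0.0273], [-0.0261, -0.027]]
```

Yellow is centred within 1 mm and aligned. I descend and grip.

Call:
send_rows --pt "0 0 0 0 -0.001 0.045 1" --pt "0 0 0 0 0 0.045 1" --pt "0 0 0 0 0 0.03 1" --pt "0 0 0 0 0 0.018 1" --pt "0 0 0 0 0 0.006 1"

```text
time_s: 24.55
eef_pos: [0.4619, -0.296, 0.0532]
tcp_rot: [179.9, 0.1, 99.8]
contact_force: [0.2, -0.7, -0.3]
width: 0.085
grip_force: 0.0
```

Call:
send_rows --pt "0 0 0 0 0 0 0.6" --pt "0 0 0 0 0 0 0.4" --pt "0 0 0 0 0 0 0.4" --pt "0 0 0 0 0 0 0.4" --grip_force 40

```text
time_s: 25.05
eef_pos: [0.4621, -0.2967, 0.0542]
tcp_rot: [179.8, 0.2, 99.8]
contact_force: [-1.1, -0.0, 7.0]
width: 0.0556
grip_force: 44.0
```

Call:
send_rows --pt "0 0 0 0 0 -0.015 0.4" --pt "0 0 0 0 0 -0.045 0.4" --pt "0 0 0 0 0 -0.05 0.4" --pt "0 0 0 0 0 -0.05 0.4" --pt "0 0 0 0 0 0 0.4"

```text
time_s: 25.68
eef_pos: [0.4629, -0.2973, 0.218]
tcp_rot: [179.6, 0.5, 99.8]
contact_force: [0.4, 0.5, -3.3]
width: 0.0553
grip_force: 43.4
```

```bash
python3 -c "
from h import *
plan(*ledge(.034,-.111,.0945))
s=env.read_state();print(s['eef_pos'],s['width'],s['grip_force'],s['contact_force'])"
```

```text
turn rad [-0.254 -0.01   0.134] shift old axes [0.1522 0.2165 0.0182] new axes [0.1796 0.1832 0.0677]
[ 0.46292021 -0.29725591  0.21801316] 0.05527087103510879 43.41414213180542 [ 0.36290408  0.49143649 -3.32020608]
```

Call:
send_rows --pt "-0.085 -0.004 0.045 0 0 0 0.4" --pt "-0.085 -0.003 0.045 0 0 0 0.4" --pt "-0.084 -0.003 0.044 0 0 0 0.4" --pt "0 0 0 0.04 0 0 0.4" --pt "0 0 0 0.05 0 0 0.4"

```text
time_s: 26.3
eef_pos: [0.4564, -0.205, 0.2119]
tcp_rot: [165.5, -0.4, 91.9]
contact_force: [0.7, -0.4, -1.6]
width: 0.0551
grip_force: 43.5
```

Call:
send_rows --pt "0 0 0 0.05 0 0 0.4" --pt "0 0 0 0.04 0.015 0 0.4" --pt "0 0 0 0 0.035 0.005 0.4" --pt "0 0 0 0 0.045 0.01 0.4" --pt "0 0 0 0 0.045 0.015 0.4"

```text
time_s: 26.92
eef_pos: [0.5979, -0.1099, 0.2196]
tcp_rot: [165.4, -0.4, 92.1]
contact_force: [-0.3, -1.1, -1.4]
width: 0.0551
grip_force: 43.6
```

Call:
send_rows --pt "0 0 0 0 0.035 0.015 0.4" --pt "0 0 0 0 0.015 0.015 0.4" --pt "0 0 0 0 0 0 0.4" --pt "0 0 0 0 0 0 0.4"

```text
time_s: 27.42
eef_pos: [0.6519, -0.1081, 0.2027]
tcp_rot: [165.5, -0.4, 92.1]
contact_force: [-0.9, 0.8, -1.9]
width: 0.0549
grip_force: 43.5
```

```bash
python3 -c "
from h import *
plan(*ledge(.034,-.1065,.0545))
s=env.read_state();print(s['eef_pos'],s['width'],s['grip_force'],s['contact_force'])"
```

```text
turn rad [-0.009 -0.006 -0.002] shift old axes [ 0.0017 -0.0016  0.0422] new axes [ 0.002  -0.002   0.0422]
[ 0.65189047 -0.10808546  0.20269952] 0.054944989730791184 43.466954827308655 [-0.92261704  0.8343393  -1.91415327]
```

Call:
send_rows --pt "-0.009 -0.006 -0.002 0.002 -0.002 0.012 0.4" --pt "0 0 0 0 0 0.012 0.4" --pt "0 0 0 0 0 0.009 0.4" --pt "0 0 0 0 0 0.003 0.4" --pt "0 0 0 0 0 0 0.4"

```text
time_s: 28.05
eef_pos: [0.6604, -0.1061, 0.1681]
tcp_rot: [164.9, 0.0, 92.1]
contact_force: [0.3, 0.3, -1.5]
width: 0.0552
grip_force: 43.6
```

Call:
send_rows --pt "0 0 0 0 0 0.002 0.4" --pt "0 0 0 0 0 0 0.4"

```text
time_s: 28.3
eef_pos: [0.6611, -0.1061, 0.1665]
tcp_rot: [164.8, 0.0, 92.1]
contact_force: [0.1, -0.4, -1.7]
width: 0.0553
grip_force: 43.6
```

```bash
python3 -c "
from h import *
plan(*ledge(.034,-.1065,.0545))
s=env.read_state();print(s['contact_force'])"
```

```text
turn rad [0.003 0.    0.   ] shift old axes [ 0.0003 -0.0015  0.0048] new axes [ 0.0003 -0.0015  0.0048]
[ 0.09800616 -0.37197586 -1.72466589]
```

Call:
send_rows --pt "0 0 0 0 -0.001 0.002 0.4" --pt "0 0 0 0 0 0 0.4"

```text
time_s: 28.55
eef_pos: [0.6603, -0.106, 0.164]
tcp_rot: [164.9, 0.0, 92.1]
contact_force: [0.7, -0.7, -1.9]
width: 0.0552
grip_force: 43.6
```

Call:
send_rows --pt "0 0 0 0 0 0.001 0.4" --pt "0 0 0 0 0 0 0.4"

```text
time_s: 28.8
eef_pos: [0.6608, -0.106, 0.1632]
tcp_rot: [164.9, 0.0, 92.1]
contact_force: [0.3, -0.4, -2.9]
width: 0.0555
grip_force: 43.6
```

Call:
send_rows --pt "0 0 0 0 0 0.001 0.4" --pt "0 0 0 0 0 0 0.4"

```text
time_s: 29.05
eef_pos: [0.661, -0.106, 0.1621]
tcp_rot: [164.9, 0.0, 92.1]
contact_force: [0.1, -0.8, -1.8]
width: 0.0553
grip_force: 43.6
```

Call:
send_rows --pt "0 0 0 0 0 0.001 0.4" --pt "0 0 0 0 0 0 0.4"

```text
time_s: 29.3
eef_pos: [0.6613, -0.106, 0.1614]
tcp_rot: [164.8, 0.0, 92.1]
contact_force: [-1.0, -0.3, -1.5]
width: 0.0551
grip_force: 43.7
```

Call:
send_rows --pt "0 0 0 0 0 0.001 0.4" --pt "0 0 0 0 0 0 0.4"

```text
time_s: 29.55
eef_pos: [0.6614, -0.1059, 0.1614]
tcp_rot: [164.8, 0.0, 92.1]
contact_force: [-4.1, 0.6, 5.7]
width: 0.0553
grip_force: 44.6
```

Yellow has touched down. Sliding to the lip; contact should come near x = 0.654.

Call:
send_rows --pt "0 0 0 0 -0.003 0 0.4" --pt "0 0 0 0 -0.002 0 0.4" --pt "0 0 0 0 -0.001 0 0.4" --pt "0 0 0 0 0 0 0.4"

```text
time_s: 30.05
eef_pos: [0.6571, -0.1067, 0.1602]
tcp_rot: [164.7, 0.1, 92.1]
contact_force: [0.8, 0.7, 5.6]
width: 0.0554
grip_force: 44.5
```

Call:
send_rows --pt "0 0 0 0 -0.001 0 0.4" --pt "0 0 0 0 0 0 0.4"

```text
time_s: 30.3
eef_pos: [0.6562, -0.1068, 0.16]
tcp_rot: [164.6, 0.1, 92.1]
contact_force: [1.6, 1.1, 5.8]
width: 0.0554
grip_force: 44.4
```

Call:
send_rows --pt "0 0 0 0 -0.001 0 0.4" --pt "0 0 0 0 0 0 0.4"

```text
time_s: 30.55
eef_pos: [0.6552, -0.1068, 0.1598]
tcp_rot: [164.7, 0.1, 92.1]
contact_force: [0.9, -0.7, 6.2]
width: 0.0553
grip_force: 44.4
```

Call:
send_rows --pt "0 0 0 0 -0.001 0 0.4" --pt "0 0 0 0 0 0 0.4"

```text
time_s: 30.8
eef_pos: [0.6549, -0.1068, 0.1597]
tcp_rot: [164.6, 0.1, 92.1]
contact_force: [3.0, 0.8, 5.7]
width: 0.055
grip_force: 44.4
```

Call:
send_rows --pt "0 0 0 0 -0.001 0 0.4" --pt "0 0 0 0 0 0 0.4"

```text
time_s: 31.05
eef_pos: [0.6548, -0.1068, 0.1598]
tcp_rot: [164.5, 0.1, 92.2]
contact_force: [6.7, 0.8, 4.9]
width: 0.0552
grip_force: 44.2
```

Call:
send_rows --pt "0 0 0 0 -0.001 0 0.4" --pt "0 0 0 0 0 0 0.4"

```text
time_s: 31.3
eef_pos: [0.6546, -0.1069, 0.1598]
tcp_rot: [164.4, 0.1, 92.2]
contact_force: [8.5, -0.3, 2.9]
width: 0.0551
grip_force: 44.1
```

Call:
send_rows --pt "0 0 0 0 0.001 0 0.75" --pt "0 0 0 0 0.001 0 1" --pt "0 0 0 0 0 0 1" --pt "0 0 0 0 0 0 1"

```text
time_s: 31.8
eef_pos: [0.6524, -0.1063, 0.1574]
tcp_rot: [164.9, -0.0, 92.1]
contact_force: [-0.0, -0.8, 0.2]
width: 0.0855
grip_force: 0.0
```

Call:
send_rows --pt "0 0 0 0 0 -0.02 1" --pt "0 0 0 0 0 -0.04 1" --pt "0 0 0 0 0 -0.05 1" --pt "0 0 0 0 0 -0.05 1" --pt "0 0 0 0 0 -0.03 1"

```text
time_s: 32.42
eef_pos: [0.6032, -0.1083, 0.3446]
tcp_rot: [164.7, 0.1, 92.1]
contact_force: [0.0, 0.4, -0.0]
width: 0.0854
grip_force: 0.0
```

Call:
send_rows --pt "0 0 0 0.045 0 0 1" --pt "0 0 0 0.045 0 0 1" --pt "0 0 0 0.045 0 0 1" --pt "0 0 0 0 0 0 1" --pt "0 0 0 0 0 0 1"

```text
time_s: 33.05
eef_pos: [0.5982, 0.0267, 0.3413]
tcp_rot: [164.9, 0.0, 92.1]
contact_force: [-0.0, 0.3, -0.8]
width: 0.0854
grip_force: 0.0
```

```bash
python3 - <<'E'
from h import *
w=env.grab_frame("wrist");f=env.grab_frame("scene");t=env.grab_frame("top");np.savez("w10.npz",**w)
M=np.zeros((600,800,3),np.uint8)
M[:,:400]=cv2.resize(w["img"][80:380,220:420],(400,600),interpolation=2)
M[:300,400:]=cv2.resize(f["img"][150:330,260:500],(400,300),interpolation=2)
M[300:,400:]=cv2.resize(t["img"][130:310,190:430],(400,300),interpolation=2)
cv2.imwrite("pics/final.png",M)
L=np.load("ledge.npz");R=L["R"];o=L["o"];n=R[:,2]
g=cv2.cvtColor(w["img"],cv2.COLOR_BGR2GRAY)
l=cv2.createLineSegmentDetector().detect(g[80:400,250:390].copy())[0][:,0]+[250,80,250,80]
for a in l:
    if np.hypot(*(a[2:]-a[:2]))>25:
        C,d=ray(w,a.reshape(2,2));X=C+d*(((o+.08*n-C)@n)/(d@n))[:,None];P=((X-o)@R)[:,:2]
        if -.005<P.min() and P[:,0].max()<.07 or abs(P[0,1]-P[1,1])<.004: print(a.round(1),P.round(4).tolist())
E
```

```text
[298.1 189.3 354.4 188.7] [[0.0032, 0.0585], [0.0542, 0.0591]]
[299.   83.1 299.9 119.4] [[0.0061, 0.1462], [0.0062, 0.1181]]
[297.8 201.8 299.2 253.1] [[0.0026, 0.047], [0.0028, -0.0031]]
[295.1 106.9 294.3  80.6] [[0.0024, 0.128], [0.0022, 0.1481]]
[294.8 151.8 297.3 185.8] [[0.0011, 0.0914], [0.0026, 0.0617]]
[316.5 186.  297.7 165.9] [[0.0199, 0.0615], [0.0033, 0.0793]]
[351.  176.4 328.4 187.4] [[0.0509, 0.0701], [0.0306, 0.0602]]
[301.8 121.5 339.4 123.2] [[0.0078, 0.1164], [0.0398, 0.1151]]
[353.1 264.4 301.8 263.7] [[0.0551, -0.0149], [0.0051, -0.0141]]
[356.9 127.5 300.6 126. ] [[0.0548, 0.1115], [0.0067, 0.1127]]
[359.8 126.9 358.2 186.9] [[0.0573, 0.112], [0.0576, 0.0607]]
[358.3 208.1 356.8 253.1] [[0.0583, 0.0411], [0.0583, -0.0032]]
[351.9 194.5 300.6 194.4] [[0.0521, 0.0538], [0.0054, 0.0539]]
[356.4 156.9 356.5 130.6] [[0.0552, 0.0871], [0.0546, 0.109]]
[340.6 199.3 301.9 199.5] [[0.0419, 0.0493], [0.0064, 0.0492]]
```

View pics/final.png

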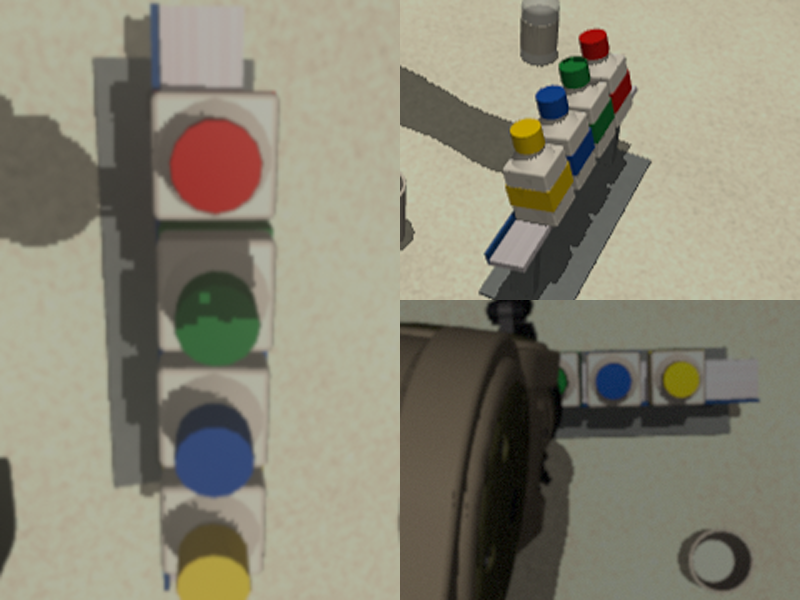

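The row reads red, green, blue, yellow, all square to the lip. I check the blue–yellow gap numerically (rows of about 311 and 323 in the wrist view) before handing in.

```bash
python3 - <<'E'
from h import *
w=dict(np.load("w10.npz"));w={k:(v if v.ndim else float(v)) for k,v in w.items()}
L=np.load("ledge.npz");R=L["R"];o=L["o"];n=R[:,2]
g=w["img"][:,:,1].astype(float)
for x in(308,340): print(x,[int(v) for v in g[300:332,x]])
C,d=ray(w,[(325,r) for r in(189,196,255,264,310,313,316,320,323)]);X=C+d*(((o+.08*n-C)@n)/(d@n))[:,None];print(((X-o)@R)[:,1].round(4))
E
```

```text
308 [56, 58, 60, 64, 68, 67, 69, 70, 71, 74, 80, 82, 78, 75, 73, 72, 73, 75, 76, 78, 79, 82, 93, 114, 137, 153, 164, 172, 173, 173, 172, 167]
340 [73, 75, 74, 74, 74, 74, 74, 74, 74, 74, 73, 74, 73, 74, 74, 73, 74, 73, 72, 74, 73, 73, 80, 103, 133, 157, 168, 173, 174, 171, 165, 157]
[ 0.0588  0.0524 -0.0051 -0.0144 -0.0652 -0.0687 -0.0722 -0.0769 -0.0804]
```

```bash
python3 -c "
from cell import env
print(env.finish_job())"
```

```text
the job is handed in; nothing more can be done
None
```

The job is handed in: the row reads red, green, blue, yellow from left to right, all seated against the lip, with measured gaps of about 7 to 10 mm, after about 33 s on the robot's clock; the hand-in call gave no verdict.

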